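# Hold a model car's light-guide block in the inspection beam

### The job

Slide the lamp's shutter fully open, then pick up the clear light-guide block by its two broad frosted sides, never touching its polished end windows, and hold it upright in the middle of the beam between lamp and scope, free of the stand, with its polished ends squarely facing the lamp and the scope. Keep the block upright all the way and leave everything else on the bench where it is. Finish while still holding the block there, steady in the gripper: do not put it down or let go.

Things in the scene. Friction and masses are not known exactly. Their poses are not given: they have to be found in the camera images.
- station: Fixed inspection stand on the robot's left, turned up to 0.4 rad: base plate 110 (x) x 260 (y) x 12 mm, origin at the centre of its underside, z up. The beam runs level along its own y, 100 mm above the bench. Grey lamp tower 60 mm wide (x) at y = 58 to 124 mm, top at 130 mm; opposite it a black scope tube, diameter 40 mm along y, y = -58 to -126 mm, top at 120 mm.
- beam_centre (a point): Point on the beam's axis, at (0, 0, 100 mm) in the stand's frame, same axes: hold the block's centre here. The gap round it is open above the 12 mm base plate, between the shutter plate (y = 49 mm) and the scope (y = -58 mm); only the shutter's rail reaches in, to y = 47 mm, up to 69 mm high, x = -42 to 78 mm.
- shutter (a joint): Slide of the shutter, m: 0 = shut, 0.042 = fully open at its stop. It moves along the stand's own +x (away from the robot); it starts between 0 and 0.006. Friction about 1 N, no spring: it stays where it is left.
- shutter_post (a point): Centre of the top of the shutter's upright black post (diameter 14 mm, 35 mm tall, its top 165 mm above the bench, its foot level with the lamp tower's top at 130 mm); axes as the stand. The post stands on a steel shutter plate 46 (x) x 5 (y) x 61 mm just in front of the lamp tower and moves with it.
- block: Light-guide block, loose, standing on the bench on the robot's right, 70 to 140 g: upright clear block 42 (own x) x 26 (own y) x 80 mm tall (z up), origin at the centre of its underside. Its two broad sides (40 x 80 mm, facing own +y and -y, 26 mm apart) are frosted: grip only these. Its two narrow ends (own +x and -x) are polished windows. The beam is to pass along its own x, either way round.
- block_centre (a point): Centre of the block, 40 mm above its underside; same axes.
- windows: The block's clear core with its two polished end windows, each 16 mm wide and 66 mm tall, standing 1 mm proud of the ends (own x = +21 and -21 mm) from 7 to 73 mm above the block's underside; origin at the block's centre. Not to be touched.
- motor: Bystander: upright steel electric motor, diameter 36 mm, 69 mm tall with its shaft; origin under its centre. It, the wheel and the block may each stand in any of three places.
- wheel: Bystander: model car wheel lying flat, diameter 62 mm, 27 mm tall; origin under its centre.
- battery: Bystander: battery brick 138 x 46 x 25 mm; origin under its centre.
- driver: Bystander: screwdriver lying on the bench, some 200 mm long, under 40 mm tall.
- glue: Bystander: small white bottle, diameter 36 mm, 95 mm tall; origin under its centre.
- screwjar: Bystander: glass jar, diameter 60 mm, 60 mm tall; origin under its centre.
- damper: Bystander: small shock absorber lying on the bench, 96 mm long, diameter 21 mm; origin underneath, 14 mm from its middle.
There are look-alikes about, which are no part of the job. Leave any pink or red look-alike of the block alone.

How it is judged:
On the way, in this order (a step that is already met when the one before it is completed fails the run):
1. the shutter is open, the block still standing on the bench (value of joint shutter above 0.036 m and height (world z) of block below 0.01 m), for 0.2 s.
2. the block is lifted off the bench in the fingers (height (world z) of block above 0.03 m and contact force between the fingers and block above 1 N), for 0.2 s.
At the end, for the whole second after the job is handed in: Shutter open (over 36 of 42 mm); block still held, touching no part of the stand: its centre within 6 mm of the beam sideways, 10 mm in height, 12 mm of mid-gap along the beam; its long axis within 0.14 rad of the beam; upright within 0.12 rad; still (under 20 mm/s) (value of joint shutter above 0.036 m and x of block_centre in the frame of beam_centre between -0.006 and 0.006 m and y of block_centre in the frame of beam_centre between -0.012 and 0.012 m and z of block_centre in the frame of beam_centre between -0.01 and 0.01 m and angle between the x axis of block and the y axis of station, either way round below 0.14 rad and angle between block's own z axis and vertical below 0.12 rad and contact force between the fingers and block above 1 N and contact force between block and station below 0.2 N and linear speed of block below 0.02 m/s); the arm keeps its last pose, push and grip.
It fails at once if a polished window is touched (contact force between windows and anything else above 0.5 N).
It fails at once if the block is tipped over (angle between block's own z axis and vertical above 0.5 rad).
It fails at once if a bystander is displaced by more than 30 mm (distance of any of motor, wheel, battery, driver, glue, screwjar, damper from where it was at the start of the episode above 0.03 m).
It also fails if it takes over 48 s, if anything falls off the work surface, if the arm or the gripper's body presses on something with over 40 N, if the wrist force passes 120 N, or if a joint passes its speed limit or range.

### The arm

A 7-joint arm with a two-finger parallel gripper is mounted at the origin on the work surface. World frame = base frame: x ahead of the robot, y to its left, z up, the work surface at z = 0. Lengths are in m, angles in rad, forces in N, time in s.
With the tool pointing down it reaches from about 0.425 to 0.875 m from the base axis. Payload 9.9 kg.
Tool frame: the origin (TCP) lies at the very end of the fingers, on their centre line; the grasp point (between the pads) lies tcp_to_grasp behind it (tcp_to_grasp is the distance from the TCP to the grasp point, in m); z points along the fingers, y is the line along which they close (so a half turn about z gives the same grasp; the last joint's range is limited). The gripper opens to 85 mm and grips with 20 to 120 N. Pads are 22 mm wide; open, the fingers measure 114 mm over their backs; the gripper's body (76 mm by 85 mm) begins 54 mm behind the grasp point. The pads swing forward as they close: fully open they stand 13 mm farther back than shut.
Start: joints at [-1.202, 0.576, 0.025, 1.437, -0.015, 1.129, -0.057], TCP at [0.295, 0.607, 0.231] pointing down, gripper open.
Joint ranges: [-2.76, 2.76], [-0.34, 2.15], [-1.52, 1.57], [0.19, 2.46], [-1.09, 4.23], [0.17, 1.99], [-2.82, 2.82]. Speed limits (rad/s): [2.22, 2.22, 3.01, 3.01, 3.14, 3.14, 3.14].

### API

Orientations are given as [roll, pitch, yaw] about the fixed x, y, z axes, in that order (R = Rz(yaw) Ry(pitch) Rx(roll)).
In Python, from cell import * gives the robot as it stands.
- The arm moves only by the tool jog_arm, never from a script. Its argument "targets" is a list of rows, each an object with "slide": the shift along the tool's x, y, z in cm, a list of three; "dr": the turn, a rotation vector about the tool's x, y, z in degrees, a list of three. In form: [{"slide": [x, y, z], "dr": [ax, ay, az]}, ...]. A call has 1 to 10 rows; each row is the pose to reach, as a shift and turn from the pose commanded when the call began, along the tool's axes at that moment; what a row does not reach only later rows make up. A row lasts 1/10 s, in which the tool goes at most 50 mm and 8.59 degrees, less where a joint would pass 70% of its speed; a pose out of reach is approached as far as the arm can. A call with a gripper value outside its range is refused whole. "hand" is the opening, from -1 (shut) to 1 (fully open), set as the call begins (left out, the last holds). The fingers move at their own pace and stop on an object; "newtons" is the grip in N (left out, the last holds). Time passes only in rows, so rows that repeat a pose let the fingers close. It gives the time, the measured TCP pose, the force, the opening and the grip force at its end, in the units of the state.
- get_obs(): the state, without advancing time (a new reading comes with each control period).
- grab_frame(name): name is "scene" or "top" or "wrist"; returns a dict with "pixels" (420x560x3 uint8, blue, green, red), "camera_matrix" (3x3 intrinsics, pixels), "k1" (the pictures are not rectified: a ray, as slopes to the right and down, at radius r is drawn at 1 + k1 r^2 times it, then the intrinsics apply), "view" (4x4, takes a point from world to camera coordinates). Camera axes: x right, y down, z forward; pixel columns grow to the right and rows downward; lengths in m; the calibration is good to about 2 mm. A picture is of the moment at which its call begins. There is no depth.
- sign_off(): hands the job in; it is judged then, once.
The state is a dict: "time": time; "q": joint angles; "qvel": joint speeds; "joint_torque": joint torques, N m; "tcp_pos": TCP position; "tcp_rot": TCP orientation; "contact_force": force on the tool from outside, world axes, zero at the start; "ft_torque": the same for the moment, N m; "opening": finger opening in m; "grip_force": force on a finger pad.
Only numpy, scipy, OpenCV 4.12 (cv2) and the standard library are available. Lean on these libraries where they do the work, as an engineer would, in place of code of your own. Each camera call takes 0.05 s, during which the arm holds its last target. There are 200 camera calls.

## Working session

There is one attempt and no reset: what is moved stays moved. The work goes in short steps, Python scripts to look and compute and a tool call to move; the robot and the scene stay as the last step left them, time stands still between calls to the robot, and variables do not carry over. Pictures are saved under pics/ and viewed, at most 10 in all, crops included, and the job is handed in when it is done.

Besides the shell and the picture viewer there is one more tool, called after "Request:" as a command line: name --argument value ..., lists and objects as JSON in quotes. jog_arm: Moves the arm, as the interface text tells. Its arguments: {"type":"object","properties":{"targets":{"type":"array","items":{"type":"object","properties":{"slide":{"type":"array","items":{"type":"number"}},"dr":{"type":"array","items":{"type":"number"}}}}},"hand":{"type":"number"},"newtons":{"type":"number"}},"required":["targets"]}

```bash
mkdir -p pics; ls
cat > h.py <<'E'
from cell import *
import numpy as np, cv2, pickle
from scipy.spatial.transform import Rotation as R
def snap(n,f):
    d=grab_frame(n); cv2.imwrite('pics/%s.png'%f,d['pixels']); pickle.dump({k:d[k] for k in d},open('pics/%s.pkl'%f,'wb')); return d
def load(f): return pickle.load(open('pics/%s.pkl'%f,'rb'))
def dist(d): return np.array([d['k1'],0,0,0,0.])
def proj(d,P):
    V=np.array(d['view']); return cv2.projectPoints(np.array(P,float).reshape(-1,1,3),cv2.Rodrigues(V[:3,:3])[0],V[:3,3],np.array(d['camera_matrix']),dist(d))[0].reshape(-1,2)
def onz(d,uv,z):
    V=np.array(d['view']); n=cv2.undistortPoints(np.array(uv,float).reshape(-1,1,2),np.array(d['camera_matrix']),dist(d)).reshape(-1,2)
    r=np.c_[n,np.ones(len(n))]@V[:3,:3]; c=-V[:3,:3].T@V[:3,3]
    z=np.broadcast_to(z,len(n)); return c+r*((z-c[2])/r[:,2])[:,None]
E
python3 - <<'E'
from h import *
a=snap('top','top0');b=snap('scene','scene0')
print(get_obs()); 
for d in(a,b): V=d['view'];print(-V[:3,:3].T@V[:3,3],d['k1'])
print(tcp_to_grasp)
E
```

```text
pics
{'time': 0.1, 'q': array([-1.20177371,  0.57642589,  0.02486307,  1.43781461, -0.01501677,
        1.12902294, -0.05649829]), 'qvel': array([-0.00149181, -0.00259274, -0.0008727 , -0.00169159,  0.0009934 ,
        0.00145965, -0.00048937]), 'joint_torque': array([ 6.68926034e-03, -7.67301464e+01,  2.25775838e+00, -2.86601454e+01,
        1.57417223e-02,  8.49307165e-03,  2.27706630e-05]), 'tcp_pos': array([0.2951342 , 0.60660446, 0.23054745]), 'tcp_rot': array([-3.14010822e+00,  6.86553480e-05,  2.68878406e+00]), 'contact_force': array([-0.62218685,  0.10211782,  0.7268414 ]), 'ft_torque': array([-0.01473312,  0.01979039, -0.00899165]), 'grip_force': 0.0, 'opening': 0.08530081244949375}
[0.21027632 0.02024722 1.73616789] -0.054398771587312204
[ 1.32423213 -0.54028518  1.22413601] -0.014924475835346939
0.0187
```

View pics/top0.png

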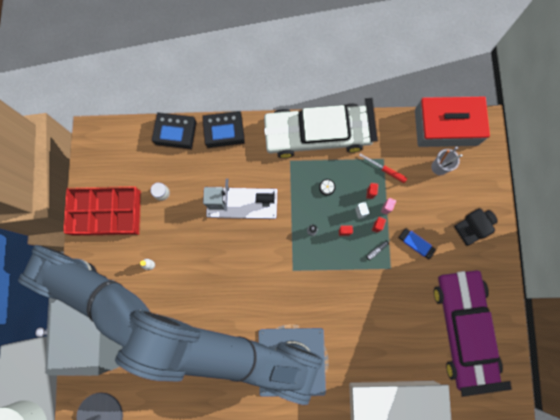

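View pics/scene0.png

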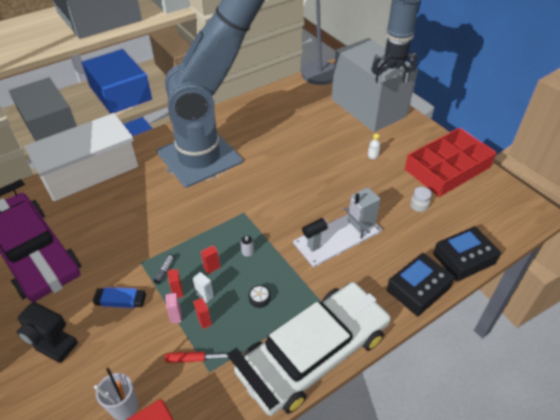

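The top view shows the stand at about (240,203). The clear block is at about (363,210), among red and pink look-alikes at (373,190), (380,225), (346,230) and (390,205). I'll enlarge both areas.

Run:
```python
from h import *
a=load('top0')['pixels'];b=load('scene0')['pixels']
r=lambda i,x,y,w,h:cv2.resize(i[y:y+h,x:x+w],(400,300),interpolation=cv2.INTER_CUBIC)
cv2.imwrite('pics/c0.png',np.vstack([np.hstack([r(a,200,170,80,60),r(a,320,175,80,60)]),np.hstack([r(b,290,180,100,75),r(b,150,240,100,75+15)])]))
print(onz(load('top0'),[(363,210),(346,230),(380,225),(373,190),(390,205)],.08).round(3), onz(load('top0'),[(207,218),(277,219),(278,190)],.012).round(3))
```

```text
[[ 0.523 -0.266  0.08 ]
 [ 0.452 -0.202  0.08 ]
 [ 0.467 -0.324  0.08 ]
 [ 0.595 -0.306  0.08 ]
 [ 0.539 -0.364  0.08 ]] [[0.519 0.302 0.012]
 [0.509 0.042 0.012]
 [0.619 0.036 0.012]]
```

View pics/c0.png

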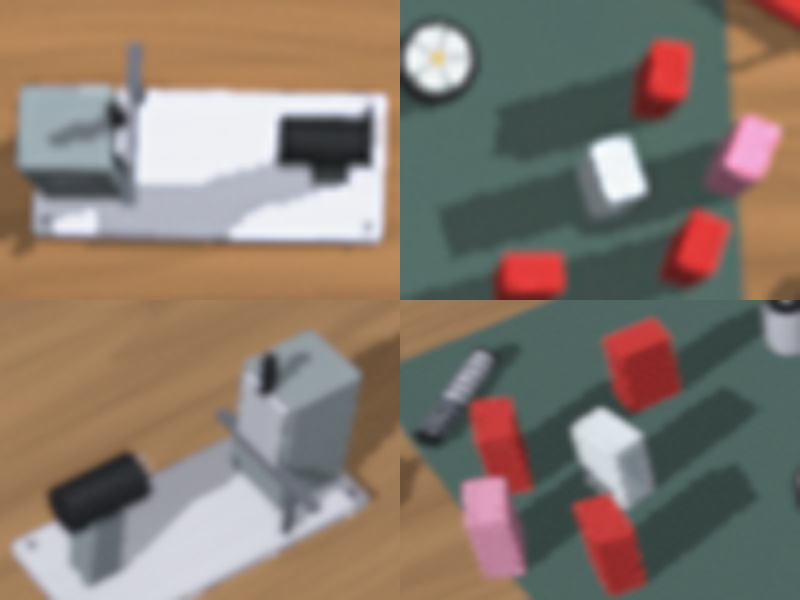

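The enlarged crops show the stand plate corners at (206.6,217.6), (276.4,218) and (277.2,189), and the post top at about (222.4,192). The block's top face runs from (359,204) to (369,216), with a yaw of about 0.3. I'll go to a hover over the stand and look with the wrist camera.

```bash
cat >> h.py <<'E'
def go(p,yaw):
    o=get_obs(); T=R.from_euler('xyz',o['tcp_rot']); G=R.from_euler('xyz',[np.pi,0,yaw])
    print('slide',(T.inv().apply(np.array(p)-o['tcp_pos'])*100).round(2),'dr',np.degrees((T.inv()*G).as_rotvec()).round(1))
E
python3 - <<'E'
from h import *
d=load('top0')
c=onz(d,[(206.6,217.6),(276.4,218),(277.2,189)],.012);print(c.round(4),np.arctan2(-(c[0]-c[1])[0],(c[0]-c[1])[1]))
print(onz(d,[(222.4,192)],.165))
b=onz(d,np.array([(597,147),(628,140),(648,190),(612,203)])/5+[320-80,175],.08);print(b.round(4),b.mean(0))
go([.53,.17,.36],np.pi/2-.03)
E
```

```text
[[0.5202 0.3036 0.012 ]
 [0.5129 0.0437 0.012 ]
 [0.6232 0.0385 0.012 ]] -0.02808538457765457
[[0.58053261 0.22477294 0.165     ]]
[[ 0.5435 -0.2546  0.08  ]
 [ 0.5481 -0.277   0.08  ]
 [ 0.5115 -0.2892  0.08  ]
 [ 0.5027 -0.2631  0.08  ]] [ 0.52644748 -0.27093723  0.08      ]
slide [-40.22 -29.   -12.9 ] dr [-0.1  0.1 65.8]
```

Request:
jog_arm --targets '[{"slide": [0, 0, -10], "dr": [0, 0, 8]}, {"slide": [-40.2, -29, -12.9], "dr": [0, 0, 65.8]}, {"slide": [-40.2, -29, -12.9], "dr": [0, 0, 65.8]}, {"slide": [-40.2, -29, -12.9], "dr": [0, 0, 65.8]}, {"slide": [-40.2, -29, -12.9], "dr": [0, 0, 65.8]}, {"slide": [-40.2, -29, -12.9], "dr": [0, 0, 65.8]}, {"slide": [-40.2, -29, -12.9], "dr": [0, 0, 65.8]}, {"slide": [-40.2, -29, -12.9], "dr": [0, 0, 65.8]}, {"slide": [-40.2, -29, -12.9], "dr": [0, 0, 65.8]}, {"slide": [-40.2, -29, -12.9], "dr": [0, 0, 65.8]}]'

```text
time: 1.1
tcp_pos: [0.506, 0.2137, 0.3523]
tcp_rot: [-3.141, 0.0, 1.541]
contact_force: [0.8, 0.3, 0.2]
opening: 0.0856
grip_force: 0.0
```

Run:
```python
from h import *
go([.53,.17,.36],np.pi/2-.03)
```

```text
slide [-4.3   2.53 -0.77] dr [-0.  0. -0.]
```

Request:
jog_arm --targets '[{"slide": [-4.3, 2.5, -0.8]}, {"slide": [-4.3, 2.5, -0.8]}, {"slide": [-4.3, 2.5, -0.8]}]'

```text
invalid input at $.targets[0]: expected keys slide, dr
```

Run:
```python
from h import *
d=snap('wrist','w0');o=get_obs();print(o['tcp_pos'],o['tcp_rot'],o['qvel'])
V=d['view'];print(-V[:3,:3].T@V[:3,3])
cv2.imwrite('pics/w0b.png',cv2.resize(d['pixels'],(800,600),interpolation=cv2.INTER_CUBIC))
```

```text
[0.51038849 0.20413818 0.35413366] [3.13710398 0.00377143 1.53002495] [-0.04932849 -0.01701263  0.00646021  0.02390875  0.02308202 -0.02558129
 -0.16957546]
[0.50900726 0.29527228 0.49498422]
```

View pics/w0b.png

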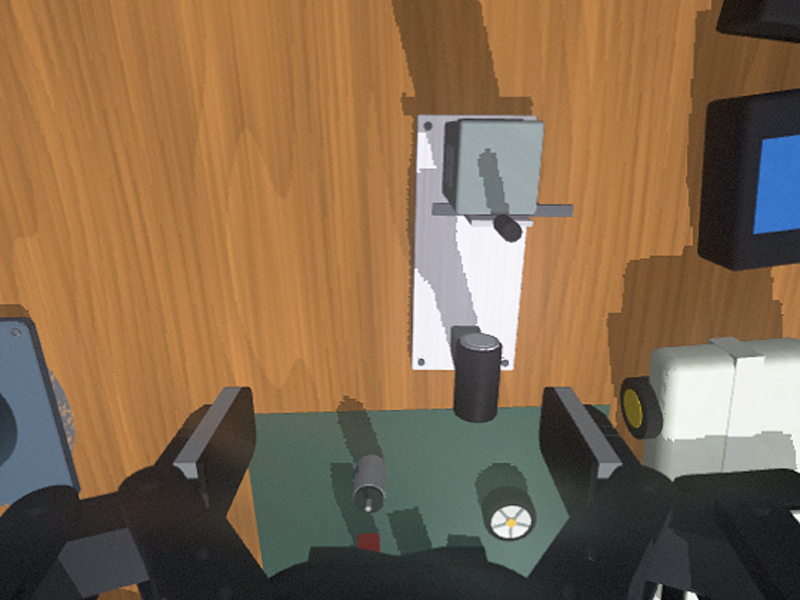

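The wrist view (800 px scale) shows:
- Plate corners at (417,115), (413,369) and (514,369).
- Lamp top corners at (460,120), (544,122), (541,213) and (453,212).
- Post top at about (513,233).

I'll fit the stand pose.

Run:
```python
from h import *
from scipy.optimize import least_squares
w=load('w0');t=load('top0')
uvw=np.array([(417,115),(413,369),(514,369),(460,120),(544,122),(541,213)])/800*560
M=np.array([(-55,130,12),(-55,-130,12),(55,-130,12),(-30,124,130),(30,124,130),(30,58,130)])/1e3
uvt=np.array([(206.6,217.6),(276.4,218),(277.2,189)]);Mt=M[:3]
def W(p,m): return R.from_euler('z',p[2]).apply(m)+[p[0],p[1],0]
for wt in (0,1):
  f=lambda p:np.r_[(proj(w,W(p,M))-uvw).ravel(),wt*2*(proj(t,W(p,Mt))-uvt).ravel()]
  s=least_squares(f,[.57,.17,-.03]);print(s.x,f(s.x).round(1))
p=s.x
pt=onz(w,[np.array([513,233])*.7],.165)[0];print('post',pt,R.from_euler('z',-p[2]).apply(pt-[p[0],p[1],0]))
print('expected post px',proj(w,W(p,np.array([[0,.049,.165],[0,.049,.13]])))/.7)
```

```text
[ 0.57856073  0.17301756 -0.03181482] [ 0.2 -0.5  0.3  0.4  0.8  0.7 -0.2 -0.1  1.6 -1.4 -2.5  1.4 -0.  -0.
 -0.  -0.  -0.  -0. ]
[ 0.57721453  0.17278332 -0.0380689 ] [-0.2 -0.6 -1.1  0.4 -0.6  1.  -0.7 -0.   1.  -0.9 -3.5  1.9 -0.6 -3.7
 -0.8 -2.3 -1.3 -2.1]
post [0.58502005 0.22462724 0.165     ] [0.0058267  0.05210343 0.165     ]
expected post px [[503.98514692 237.45632024]
 [494.36804466 227.41555402]]
```

Run:
```python
from h import *
go([.584,.2235,.20],1.538)
```

```text
slide [ 2.29  7.21 15.44] dr [ 0.3  0.2 -0.5]
```

Request:
jog_arm --targets '[{"slide": [2.3, 7.2, 0], "dr": [0, 0, 0]}, {"slide": [2.3, 7.2, 3], "dr": [0, 0, 0]}, {"slide": [2.3, 7.2, 8], "dr": [0, 0, 0]}, {"slide": [2.3, 7.2, 12], "dr": [0, 0, 0]}, {"slide": [2.3, 7.2, 15.4], "dr": [0, 0, 0]}, {"slide": [2.3, 7.2, 15.4], "dr": [0, 0, 0]}, {"slide": [2.3, 7.2, 15.4], "dr": [0, 0, 0]}, {"slide": [2.3, 7.2, 15.4], "dr": [0, 0, 0]}]'

```text
time: 1.95
tcp_pos: [0.5795, 0.2367, 0.2003]
tcp_rot: [3.139, -0.001, 1.54]
contact_force: [0.6, 0.3, 0.3]
opening: 0.0852
grip_force: 0.0
```

Run:
```python
from h import *
go([.584,.2235,.14],1.538)
d=snap('wrist','w1');p=d['pixels']
cv2.imwrite('pics/w1b.png',p)
```

```text
slide [-1.31  0.48  6.03] dr [ 0.2 -0.1  0.1]
```

View pics/w1b.png

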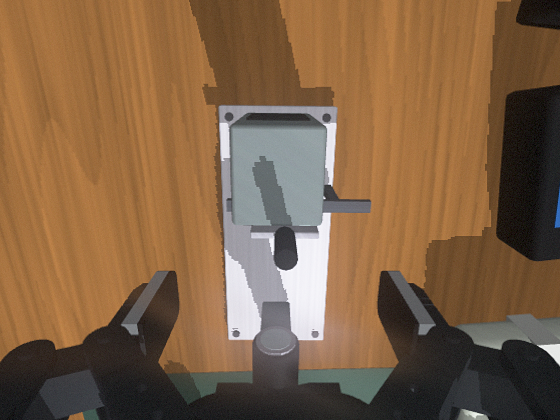

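The post's top is at about (286,260), between the open fingers. The lamp-top front corners are at (233,226) and (323,226), and the plate corners at (219,106), (337,106), (228,338) and (323,340). I'll refit.

Run:
```python
from h import *
from scipy.optimize import least_squares
w=load('w1')
uvw=np.array([(219,106),(337,106),(228,338),(323,340),(233,226),(323,226)])
M=np.array([(-55,130,12),(55,130,12),(-55,-130,12),(55,-130,12),(-30,58,130),(30,58,130)])/1e3
def W(p,m): return R.from_euler('z',p[2]).apply(m)+[p[0],p[1],0]
f=lambda p:(proj(w,W(p,M))-uvw).ravel()
s=least_squares(f,[.57,.17,-.03],loss='soft_l1');p=s.x;print(p,f(p).round(1))
pt=onz(w,[(286,260)],.165)[0];print('post',pt,R.from_euler('z',-p[2]).apply(pt-[p[0],p[1],0]))
```

```text
[ 0.57773581  0.17384545 -0.04049557] [-0.7 -1.7  1.4 -0.3 -0.1  1.2  0.4 -0.  -0.7 -0.   0.3  0.9]
post [0.58446328 0.22522567 0.165     ] [0.00464185 0.05161046 0.165     ]
```

Request:
jog_arm --targets '[{"slide": [-1.2, 0.5, 0], "dr": [0, 0, 0]}, {"slide": [-1.2, 0.5, 2], "dr": [0, 0, 0]}, {"slide": [-1.2, 0.5, 4], "dr": [0, 0, 0]}, {"slide": [-1.2, 0.5, 5.8], "dr": [0, 0, 0]}, {"slide": [-1.2, 0.5, 5.8], "dr": [0, 0, 0]}, {"slide": [-1.2, 0.5, 5.8], "dr": [0, 0, 0]}]'

```text
time: 2.6
tcp_pos: [0.5836, 0.2235, 0.1411]
tcp_rot: [3.141, -0.0, 1.54]
contact_force: [-0.5, 0.1, 0.3]
opening: 0.0856
grip_force: 0.0
```

Request:
jog_arm --targets '[{"slide": [0, 0, 0], "dr": [0, 0, 0]}, {"slide": [0, 0, 0], "dr": [0, 0, 0]}, {"slide": [0, 0, 0], "dr": [0, 0, 0]}, {"slide": [0, 0, 0], "dr": [0, 0, 0]}, {"slide": [0, 0, 0], "dr": [0, 0, 0]}, {"slide": [0, 0, 0], "dr": [0, 0, 0]}, {"slide": [0, 0, 0], "dr": [0, 0, 0]}, {"slide": [0, 0, 0], "dr": [0, 0, 0]}, {"slide": [0, 0, 0], "dr": [0, 0, 0]}, {"slide": [0, 0, 0], "dr": [0, 0, 0]}]' --hand -1 --newtons 20

```text
time: 3.6
tcp_pos: [0.583, 0.2243, 0.1403]
tcp_rot: [3.141, -0.0, 1.54]
contact_force: [-0.6, -0.3, 5.0]
opening: 0.013
grip_force: 21.5
```

Request:
jog_arm --targets '[{"slide": [0, 0, -0.3], "dr": [0, 0, 0]}, {"slide": [0, 1, -0.3], "dr": [0, 0, 0]}, {"slide": [0, 2, -0.3], "dr": [0, 0, 0]}, {"slide": [0, 2.8, -0.3], "dr": [0, 0, 0]}, {"slide": [0, 3.4, -0.3], "dr": [0, 0, 0]}, {"slide": [0, 3.6, -0.3], "dr": [0, 0, 0]}, {"slide": [0, 3.6, -0.3], "dr": [0, 0, 0]}, {"slide": [0, 3.6, -0.3], "dr": [0, 0, 0]}]'

```text
time: 4.4
tcp_pos: [0.6189, 0.2227, 0.1428]
tcp_rot: [-3.141, 0.001, 1.54]
contact_force: [0.3, -1.1, -21.1]
opening: 0.0131
grip_force: 19.8
```

Request:
jog_arm --targets '[{"slide": [0, 0, 0.2], "dr": [0, 0, 0]}, {"slide": [0, 0.2, 0.2], "dr": [0, 0, 0]}, {"slide": [0, 0.4, 0.2], "dr": [0, 0, 0]}, {"slide": [0, 0.5, 0.2], "dr": [0, 0, 0]}, {"slide": [0, 0.5, 0.2], "dr": [0, 0, 0]}]'

```text
time: 4.9
tcp_pos: [0.6211, 0.2228, 0.1425]
tcp_rot: [-3.137, -0.0, 1.541]
contact_force: [-15.5, -3.1, 2.7]
opening: 0.0129
grip_force: 22.1
```

Request:
jog_arm --targets '[{"slide": [0, -0.2, 0], "dr": [0, 0, 0]}, {"slide": [0, -0.2, 0], "dr": [0, 0, 0]}]'

```text
time: 5.1
tcp_pos: [0.6209, 0.2228, 0.1426]
tcp_rot: [-3.141, -0.0, 1.54]
contact_force: [-8.8, -2.7, -3.6]
opening: 0.0127
grip_force: 21.3
```

Request:
jog_arm --targets '[{"slide": [0, 0, 0], "dr": [0, 0, 0]}, {"slide": [0, 0, 0], "dr": [0, 0, 0]}, {"slide": [0, 0, 0], "dr": [0, 0, 0]}, {"slide": [0, 0, 0], "dr": [0, 0, 0]}, {"slide": [0, 0, 0], "dr": [0, 0, 0]}, {"slide": [0, 0, -5], "dr": [0, 0, 0]}, {"slide": [0, 0, -10], "dr": [0, 0, 0]}, {"slide": [0, 0, -14], "dr": [0, 0, 0]}]' --hand 1

```text
time: 5.9
tcp_pos: [0.6224, 0.2228, 0.2841]
tcp_rot: [3.14, -0.0, 1.54]
contact_force: [0.2, 0.6, -0.6]
opening: 0.0853
grip_force: 0.0
```

Run:
```python
from h import *
go([.525,-.22,.32],1.54+.3)
o=get_obs();print(o['tcp_pos'],o['q'])
```

```text
slide [-44.56  -8.37  -3.63] dr [  0.1  -0.  -17.2]
[0.62242536 0.22284425 0.28406827] [-0.63907474  0.54424379  0.39241913  1.40712563 -0.21146816  1.22960603
 -0.25818539]
```

Request:
jog_arm --targets '[{"slide": [-4, -1, -3.6], "dr": [0, 0, 7]}, {"slide": [-44.6, -8.4, -3.6], "dr": [0, 0, 70]}, {"slide": [-44.6, -8.4, -3.6], "dr": [0, 0, 70]}, {"slide": [-44.6, -8.4, -3.6], "dr": [0, 0, 70]}, {"slide": [-44.6, -8.4, -3.6], "dr": [0, 0, 70]}, {"slide": [-44.6, -8.4, -3.6], "dr": [0, 0, 70]}, {"slide": [-44.6, -8.4, -3.6], "dr": [0, 0, 70]}, {"slide": [-44.6, -8.4, -3.6], "dr": [0, 0, 70]}, {"slide": [-44.6, -8.4, -3.6], "dr": [0, 0, 70]}, {"slide": [-44.6, -8.4, -3.6], "dr": [0, 0, 70]}]'

```text
time: 6.9
tcp_pos: [0.522, -0.2261, 0.318]
tcp_rot: [3.139, 0.0, 0.31]
contact_force: [0.4, 0.4, 0.3]
opening: 0.0853
grip_force: 0.0
```

Request:
jog_arm --targets '[{"slide": [0, 0, 0], "dr": [0, 0, 0]}, {"slide": [0, 0, 0], "dr": [0, 0, 0]}, {"slide": [0, 0, 0], "dr": [0, 0, 0]}]'

```text
time: 7.2
tcp_pos: [0.5251, -0.2186, 0.3169]
tcp_rot: [-3.141, -0.0, 0.321]
contact_force: [-0.4, 0.2, -0.7]
opening: 0.0857
grip_force: 0.0
```

Run:
```python
from h import *
d=snap('wrist','w2');o=get_obs();print(o['tcp_pos'],o['tcp_rot'],o['q'])
print(proj(d,[[.526,-.271,.08],[.526,-.271,0]])/.7)
cv2.imwrite('pics/w2b.png',cv2.resize(d['pixels'],(800,600),interpolation=cv2.INTER_CUBIC))
go([.526,-.271,.2],.315)
```

```text
[ 0.52508328 -0.21857783  0.31693956] [-3.14093402e+00 -1.37047108e-04  3.21312876e-01] [-0.18306171  0.43664687  0.77263223  1.6036893  -0.31886562  1.23234293
 -0.59971323]
[[459.95810962 257.13395612]
 [449.58077137 235.96023853]]
slide [-1.57  5.01 11.69] dr [-0.  -0.   0.4]
```

View pics/w2b.png

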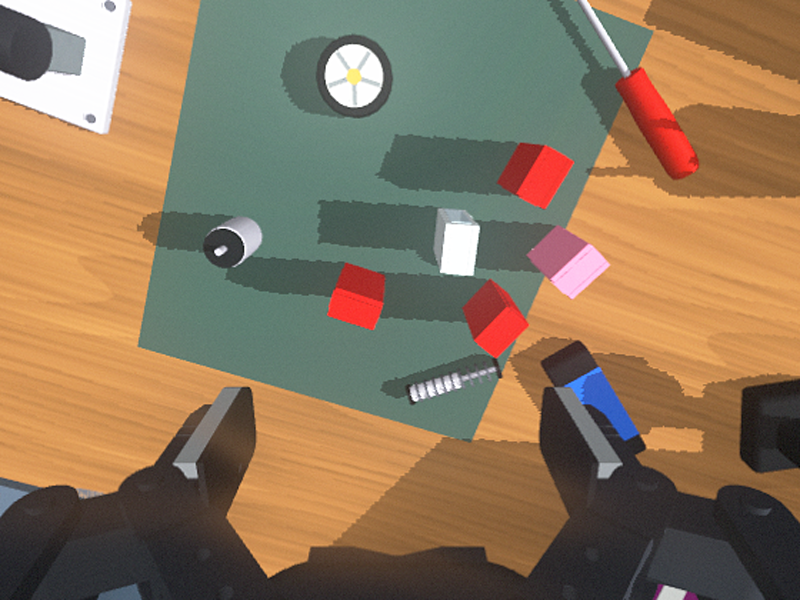

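The block's white top face has corners at about (442,221), (478,223), (474,276) and (443,273). The nearest look-alikes are at (495,318), (356,297), (568,262) and (535,175).

Run:
```python
from h import *
from scipy.optimize import least_squares
d=load('w2')
im=d['pixels'];g=im.min(2).astype(int)
m=((g>215)).astype(np.uint8);m[:140]=0;m[200:]=0;m[:,:300]=0;m[:,345:]=0
n,l,st,c=cv2.connectedComponentsWithStats(m);k=1+st[1:,4].argmax();ys,xs=np.where(l==k);print(st[k],c[k]/.7)
q=cv2.minAreaRect(np.c_[xs,ys].astype(np.float32));print(cv2.boxPoints(q)/.7)
M=np.array([(21,13,80),(21,-13,80),(-21,-13,80),(-21,13,80)])/1e3
uv=np.array([(442,221),(478,223),(474,276),(443,273)])*.7
f=lambda p:(proj(d,R.from_euler('z',p[2]).apply(M)+[p[0],p[1],0])-uv).ravel()
s=least_squares(f,[.526,-.271,.3]);print(s.x,f(s.x).round(1))
print(onz(d,uv,.08).round(4))
```

```text
[308 156  28  37 821] [459.16130155 248.7228119 ]
[[439.77356 272.03836]
 [445.52274 220.2962 ]
 [479.07672 224.0244 ]
 [473.32755 275.76657]]
[ 0.53218034 -0.26803295  0.31061963] [ 1.2  0.6 -0.3 -0.5  0.1 -1.  -1.   0.9]
[[ 0.5484 -0.2477  0.08  ]
 [ 0.5557 -0.2746  0.08  ]
 [ 0.515  -0.2871  0.08  ]
 [ 0.5096 -0.2628  0.08  ]]
```

Request:
jog_arm --targets '[{"slide": [-0.9, 4.9, 3], "dr": [0, 0, 0]}, {"slide": [-0.9, 4.9, 8], "dr": [0, 0, 0]}, {"slide": [-0.9, 4.9, 11.7], "dr": [0, 0, 0]}, {"slide": [-0.9, 4.9, 11.7], "dr": [0, 0, 0]}, {"slide": [-0.9, 4.9, 11.7], "dr": [0, 0, 0]}, {"slide": [-0.9, 4.9, 11.7], "dr": [0, 0, 0]}]'

```text
time: 7.85
tcp_pos: [0.5325, -0.2698, 0.2025]
tcp_rot: [3.139, -0.002, 0.32]
contact_force: [-0.5, 0.0, -0.1]
opening: 0.0856
grip_force: 0.0
```

Run:
```python
from h import *
d=snap('wrist','w3');o=get_obs();print(o['tcp_pos'],o['tcp_rot'])
cv2.imwrite('pics/w3b.png',cv2.resize(d['pixels'][100:400,80:480],(800,600),interpolation=cv2.INTER_CUBIC))
```

```text
[ 0.53251883 -0.26984883  0.20261556] [ 3.13913587e+00 -2.85060630e-03  3.19648866e-01]
```

View pics/w3b.png

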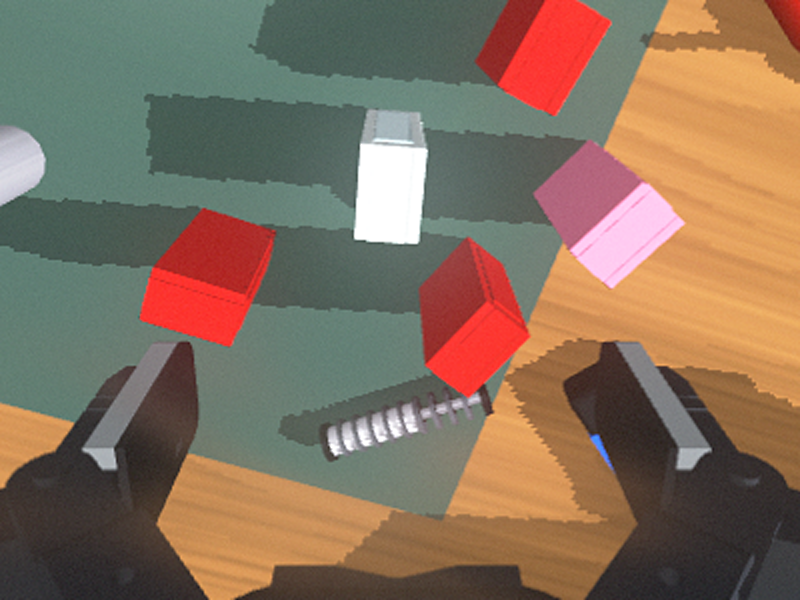

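The close crop shows the block's top face corners at (361,142), (427,149), (419,243) and (355,239). I'll fit these and check finger clearance to the look-alikes.

Run:
```python
from h import *
from scipy.optimize import least_squares
d=load('w3');px=lambda a:np.array(a)/2.+[80,100]
M=np.array([(21,13,80),(21,-13,80),(-21,-13,80),(-21,13,80)])/1e3
uv=px([(361,142),(427,149),(419,243),(355,239)])
f=lambda p:(proj(d,R.from_euler('z',p[2]).apply(M)+[p[0],p[1],0])-uv).ravel()
s=least_squares(f,[.526,-.271,.3]);p=s.x;print(p,f(p).round(1))
B=lambda a:R.from_euler('z',-p[2]).apply(onz(d,px(a),.08)-[p[0],p[1],0])[:,:2].round(3).tolist()
for a in ([(159,265),(255,290),(230,346),(141,320)],[(490,305),(527,333),(465,395),(425,362)],[(650,183),(685,222),(610,288),(570,250)],[(610,20),(555,115),(500,80)]): print(B(a))
w=load('w2');print((proj(w,R.from_euler('z',p[2]).apply(M)+[p[0],p[1],0])/.7).round(0).tolist())
go([p[0],p[1],.12],p[2]);go([p[0],p[1],.038],p[2])
```

```text
[ 0.53170688 -0.26838249  0.24414179] [ 0.1 -0.6  0.3 -1.7 -0.4  1.4 -0.1  1.1]
[[-0.037, 0.093], [-0.046, 0.053], [-0.073, 0.064], [-0.063, 0.101]]
[[-0.045, -0.045], [-0.057, -0.063], [-0.09, -0.04], [-0.075, -0.021]]
[[0.013, -0.102], [-0.003, -0.12], [-0.034, -0.095], [-0.018, -0.075]]
[[0.073, -0.076], [0.037, -0.061], [0.048, -0.038]]
[[446.0, 222.0], [479.0, 224.0], [473.0, 276.0], [440.0, 274.0]]
slide [-0.05 -0.19  8.26] dr [ 0.1 -0.2  4.3]
slide [-0.08 -0.21 16.46] dr [ 0.1 -0.2  4.3]
```

Request:
jog_arm --targets '[{"slide": [0, -0.2, 0], "dr": [0, 0, 4.3]}, {"slide": [-0.1, -0.2, 4], "dr": [0, 0, 4.3]}, {"slide": [-0.1, -0.2, 8], "dr": [0, 0, 4.3]}, {"slide": [-0.1, -0.2, 11], "dr": [0, 0, 4.3]}, {"slide": [-0.1, -0.2, 14], "dr": [0, 0, 4.3]}, {"slide": [-0.1, -0.2, 16.4], "dr": [0, 0, 4.3]}, {"slide": [-0.1, -0.2, 16.4], "dr": [0, 0, 4.3]}, {"slide": [-0.1, -0.2, 16.4], "dr": [0, 0, 4.3]}, {"slide": [-0.1, -0.2, 16.4], "dr": [0, 0, 4.3]}]'

```text
time: 8.8
tcp_pos: [0.5309, -0.2687, 0.0383]
tcp_rot: [3.14, -0.003, 0.244]
contact_force: [0.6, 1.0, 0.7]
opening: 0.0852
grip_force: 0.0
```

Request:
jog_arm --targets '[{"slide": [0, 0, 0], "dr": [0, 0, 0]}, {"slide": [0, 0, 0], "dr": [0, 0, 0]}, {"slide": [0, 0, 0], "dr": [0, 0, 0]}, {"slide": [0, 0, 0], "dr": [0, 0, 0]}, {"slide": [0, 0, 0], "dr": [0, 0, 0]}, {"slide": [0, 0, 0], "dr": [0, 0, 0]}, {"slide": [0, 0, 0], "dr": [0, 0, 0]}, {"slide": [0, 0, 0], "dr": [0, 0, 0]}, {"slide": [0, 0, 0], "dr": [0, 0, 0]}, {"slide": [0, 0, 0], "dr": [0, 0, 0]}]' --hand -1 --newtons 25

```text
time: 9.8
tcp_pos: [0.5298, -0.2681, 0.0364]
tcp_rot: [3.141, -0.0, 0.244]
contact_force: [0.2, 0.9, 5.5]
opening: 0.026
grip_force: 26.8
```

Request:
jog_arm --targets '[{"slide": [0, 0, -0.5], "dr": [0, 0, 0]}, {"slide": [0, 0, -1.5], "dr": [0, 0, 0]}, {"slide": [0, 0, -3], "dr": [0, 0, 0]}, {"slide": [0, 0, -5.5], "dr": [0, 0, 0]}, {"slide": [0, 0, -8.5], "dr": [0, 0, 0]}, {"slide": [0, 0, -12], "dr": [0, 0, 0]}, {"slide": [0, 0, -16], "dr": [0, 0, 0]}, {"slide": [0, 0, -20], "dr": [0, 0, 0]}, {"slide": [0, 0, -20], "dr": [0, 0, 0]}, {"slide": [0, 0, -20], "dr": [0, 0, 0]}]'

```text
time: 10.8
tcp_pos: [0.5298, -0.2682, 0.2378]
tcp_rot: [3.14, -0.002, 0.244]
contact_force: [-0.5, 0.3, -2.0]
opening: 0.0254
grip_force: 26.1
```

Run:
```python
from h import *
go([.577,.173,.24],np.pi/2-.037)
print(get_obs()['q'].round(2))
```

```text
slide [ 15.23 -41.68  -0.24] dr [  0.1  -0.1 -73.9]
[-0.07  0.55  0.75  1.67 -0.41  1.09 -0.52]
```

Request:
jog_arm --targets '[{"slide": [0.5, -1.5, 0], "dr": [0, 0, -3]}, {"slide": [1.5, -4, 0], "dr": [0, 0, -8]}, {"slide": [2.7, -7.5, 0], "dr": [0, 0, -14]}, {"slide": [4, -11, 0], "dr": [0, 0, -20]}, {"slide": [5.3, -14.5, 0], "dr": [0, 0, -26]}, {"slide": [6.6, -18, 0], "dr": [0, 0, -32]}, {"slide": [7.8, -21.5, 0], "dr": [0, 0, -38]}, {"slide": [9.1, -25, 0], "dr": [0, 0, -44]}, {"slide": [10.4, -28.5, 0], "dr": [0, 0, -50]}, {"slide": [11.3, -31, 0], "dr": [0, 0, -55]}]'

```text
time: 11.8
tcp_pos: [0.5635, 0.0642, 0.2349]
tcp_rot: [-3.139, 0.0, 1.213]
contact_force: [-0.1, 0.3, -1.9]
opening: 0.0258
grip_force: 26.0
```

Run:
```python
from h import *
go([.577,.173,.24],np.pi/2-.037)
```

```text
slide [10.67 -2.54 -0.5 ] dr [ -0.1  -0.  -18.4]
```

Request:
jog_arm --targets '[{"slide": [3, -0.7, -0.3], "dr": [0, 0, -5]}, {"slide": [6, -1.4, -0.3], "dr": [0, 0, -10]}, {"slide": [8.5, -2, -0.3], "dr": [0, 0, -15]}, {"slide": [9.8, -2.5, -0.3], "dr": [0, 0, -18.5]}, {"slide": [9.8, -2.5, -0.3], "dr": [0, 0, -18.5]}, {"slide": [9.8, -2.5, -0.3], "dr": [0, 0, -18.5]}, {"slide": [9.8, -2.5, -0.3], "dr": [0, 0, -18.5]}]'

```text
time: 12.5
tcp_pos: [0.5764, 0.1585, 0.2392]
tcp_rot: [3.142, 0.001, 1.523]
contact_force: [-0.0, -0.6, -1.3]
opening: 0.0257
grip_force: 26.0
```

Run:
```python
from h import *
go([.577,.1715,.24],np.pi/2-.037)
go([.577,.1715,.0965],np.pi/2-.037)
d=snap('wrist','w4');e=snap('scene','s4');f=snap('top','t4')
i=d['pixels'];r=lambda i:cv2.resize(i,(400,300),interpolation=cv2.INTER_AREA)
cv2.imwrite('pics/w4b.png',np.hstack([i[60:360,80:480],cv2.resize(e['pixels'][150:270,290:450],(400,300),interpolation=cv2.INTER_CUBIC)]))
```

```text
slide [ 1.3  -0.   -0.08] dr [ 0.   0.1 -0.6]
slide [ 1.32 -0.   14.27] dr [ 0.   0.1 -0.6]
```

View pics/w4b.png

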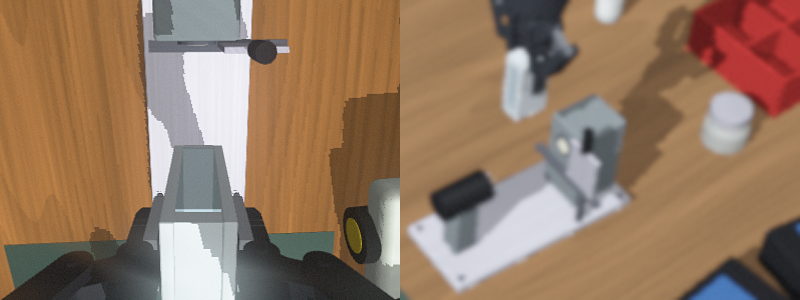

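The block hangs upright between the fingers, with its end face at about (197,185) in the left crop. The shutter plate and post stand open to the right. I'll lower it into the gap.

Request:
jog_arm --targets '[{"slide": [0.8, 0, 0], "dr": [0, 0, -0.6]}, {"slide": [0.8, 0, 2], "dr": [0, 0, -0.6]}, {"slide": [0.8, 0, 4.5], "dr": [0, 0, -0.6]}, {"slide": [0.8, 0, 7], "dr": [0, 0, -0.6]}, {"slide": [0.8, 0, 9.5], "dr": [0, 0, -0.6]}, {"slide": [0.8, 0, 11.5], "dr": [0, 0, -0.6]}, {"slide": [0.8, 0, 13], "dr": [0, 0, -0.6]}, {"slide": [0.8, 0, 14.2], "dr": [0, 0, -0.6]}, {"slide": [0.8, 0, 14.2], "dr": [0, 0, -0.6]}, {"slide": [0.8, 0, 14.2], "dr": [0, 0, -0.6]}]'

```text
time: 13.65
tcp_pos: [0.577, 0.1686, 0.0974]
tcp_rot: [3.141, -0.0, 1.537]
contact_force: [0.8, -0.2, -1.9]
opening: 0.0255
grip_force: 26.0
```

Request:
jog_arm --targets '[{"slide": [0, 0, 0], "dr": [0, 0, 0]}, {"slide": [0, 0, 0], "dr": [0, 0, 0]}, {"slide": [0, 0, 0], "dr": [0, 0, 0]}]'

```text
time: 13.95
tcp_pos: [0.577, 0.1686, 0.0977]
tcp_rot: [3.141, -0.0, 1.537]
contact_force: [0.2, -0.8, -0.7]
opening: 0.0257
grip_force: 26.0
```

Run:
```python
from h import *
d=snap('wrist','w5');e=snap('scene','s5');o=get_obs();print(o['tcp_pos'],o['tcp_rot'],np.abs(o['qvel']).max())
cv2.imwrite('pics/w5b.png',np.hstack([d['pixels'][60:360,80:480],cv2.resize(e['pixels'][180:255,290:390],(400,300),interpolation=cv2.INTER_CUBIC)]))
s=np.array([.577,.173,0]);Rs=R.from_euler('z',-.037)
P=Rs.apply(np.array([[x,y,z] for z in (60,140) for x in(-13,13) for y in (-21,21)])/1e3)+s
print((proj(d,P)-[80,60]).round().tolist()); print(((proj(e,P)-[290,180])*4).round().tolist())
```

```text
[0.57688103 0.16855668 0.09748818] [ 3.14106452e+00 -2.50756666e-04  1.53689175e+00] 0.002003263125979147
[[174.0, 206.0], [173.0, 137.0], [219.0, 206.0], [220.0, 137.0], [160.0, 313.0], [156.0, 210.0], [231.0, 314.0], [236.0, 211.0]]
[[162.0, 178.0], [206.0, 156.0], [182.0, 200.0], [227.0, 177.0], [169.0, 105.0], [215.0, 83.0], [190.0, 127.0], [237.0, 104.0]]
```

View pics/w5b.png

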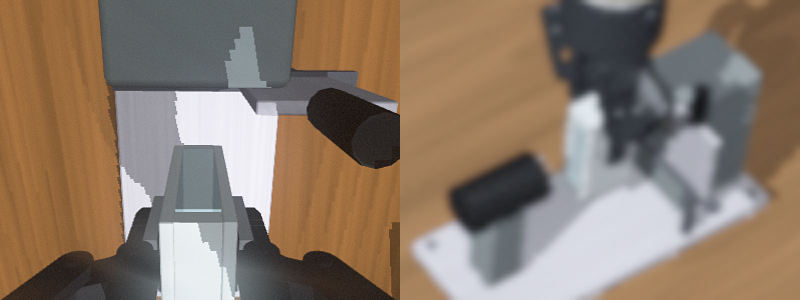

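Run:
```python
from h import *
d=load('w5');Rs=R.from_euler('z',-.037);s=np.array([.577,.173,0])
print(proj(d,Rs.apply([[-.03,.058,.13],[.03,.058,.13],[.042,.0515,.165]])+s)-[80,60])
```

```text
[[102.10814662  91.25953048]
 [290.45235543  92.08913422]
 [379.1901521  147.11589545]]
```

The block is within about 1 mm sideways and 5 mm along the beam, inside tolerance, and steady. Handing in.

```bash
python3 -c "
from cell import *
print(sign_off())"
```

```text
the job is handed in; nothing more can be done
None
```

I handed the job in at about 14 s with the shutter open at its stop and the block held steady and upright in the beam, by my measurements about 1 mm off sideways and 5 mm along it; no verdict came back.

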